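# Set the humidifier's mist collar and give a test puff

## Task

Turn the ribbed collar on the humidifier's slanted spout until its white index line clicks in level with the orange mark on the nozzle, without clicking on past that mark. Then tilt the jog lever on the white control box well over towards its green lamp, hold it there for about a second, and let it spring back upright; do not tilt it towards the grey lamp. Leave everything else on the bench where it stands.

Things in the scene. Friction and masses are not known exactly. Their poses are not given: they have to be found in the camera images.
- humidifier: Dark round bench humidifier, fixed, 170 mm in diameter and 120 mm high, with a slanted spout on top. Origin: centre of its underside; z up, x away from the spout's lean, y to the left of it. The spout leans 35 degrees from vertical towards -x (towards the robot, give or take the yaw).
- collar_center (a point): Centre of the collar, on the spout's axis. Frame fixed to the spout: z outward along the axis (35 degrees from vertical), x to the spout's uphill side, y left. Grey ribbed collar, 60 mm wide, 28 mm long. Below it the barrel is 46 mm thick, bare for 38 mm; beyond it a fixed white nozzle, 44 mm thick, sticks out 26 mm. Grip it across its diameter, tool along the axis.
- collar (a joint): Collar angle about the spout's axis (rad): 0 with the index line uphill (x of collar_center), growing to the left (counterclockwise seen from the nozzle's end); -2.36 to 2.36. Detents every 0.524 rad (30 degrees), one at 0; up to about 0.4 N m to turn; let go, it falls into the nearest one. It starts at a detent between -0.524 and 0.524.
- collar_mark (a point): Point that turns with the collar: 21.5 mm from the axis, 25 mm above the collar's centre along the axis, in line with the collar's white index line (9 mm wide, on its upper face and side). It coincides with the centre of a mark on the nozzle when the index line is level with that mark.
- orange_mark: Orange rounded bar, 11 mm wide and 23 mm long along the spout, fixed on the white nozzle just above the collar; origin at its centre. It sits at collar angle +1.571 (left side of the nozzle) or -1.571 (right side), at a detent.
- black_mark: The same bar in black, on the opposite side of the nozzle; not the one wanted.
- jog_box: White control box, fixed, 90 (x) by 110 (y) by 55 mm high, with a lever in the middle of its top. Origin: centre of its underside; the lever tilts along y. A round rubber boot, 40 mm wide, rises to 64 mm round the lever's foot.
- lever_pivot (a point): The lever's pivot, 60 mm above the underside of the control box.
- lever_tip (a point): Top of the lever, 88 mm from the pivot. Steel stem 12 mm thick up to 58 mm from the pivot, then a black knob 24 mm thick.
- jog_lever (a joint): Tilt of the lever (rad): 0 upright, positive towards +y of jog_box; stops at 0.5 either way. Spring-centred, 1.0 N m per rad (about 6 N at the knob at 0.45 rad). Well over means more than 0.3 rad.
- green_lamp: Green domed lamp, 16 mm wide and 8 mm high, on top of the control box 41 mm to one side (y) of the lever; origin at its foot.
- grey_lamp: The same lamp in grey on the other side.
- logger: Blue data logger, 70 x 100 x 28 mm, loose; bystander. It and the control box stand on opposite sides of the humidifier.
- spray: Spray bottle, 80 mm wide, 190 mm high; bystander.
- dishes: Two stacked round culture dishes, 88 mm wide, 29 mm high, in front of the humidifier; bystander.
- tray: White open tray, 120 x 180 x 50 mm; bystander.
- jar_amber: Amber jar, 56 mm wide, 85 mm high; bystander.
- jar_clear: Clear jar, 56 mm wide, 75 mm high; bystander.
- beaker: Clear cup, 68 mm wide, 85 mm high; bystander.
- brush: Small brush lying down, 160 mm long; bystander.
Things that resemble listed ones, but are neither listed nor needed, are in the scene too. What is shaped like the jog_box but pink is not meant.

How it is judged:
By the outcome, as a careful person would: the job done as asked, in the order asked, and still so for the second after the job is handed in, with the robot touching nothing.
It also fails if it takes over 69 s, if anything falls off the work surface, if the arm or the gripper's body presses on something with over 40 N, if the wrist force passes 120 N, or if a joint passes its speed limit or range.

## Robot

A 6-joint arm with a two-finger parallel gripper is mounted at the origin on the work surface. World frame = base frame: x ahead of the robot, y to its left, z up, the work surface at z = 0. Lengths are in m, angles in degrees, forces in N, time in s.
With the tool pointing down it reaches from about 0.25 to 0.725 m from the base axis. Payload 9.7 kg.
Tool frame: the origin (TCP) lies at the very end of the fingers, on their centre line; the grasp point (between the pads) lies 19 mm behind it; z points along the fingers, y is the line along which they close (so a half turn about z gives the same grasp; the last joint's range is limited). The gripper opens to 85 mm and grips with 20 to 120 N. Pads are 22 mm wide; open, the fingers measure 114 mm over their backs; the gripper's body (76 mm by 85 mm) begins 54 mm behind the grasp point. The pads swing forward as they close: fully open they stand 13 mm farther back than shut.
Start: joints at [-66.463, 4.979, 10.078, 95.1, 0, 90], TCP at [0.22, -0.504, 0.201] pointing down, gripper open.
Joint ranges: [-179.16, 179.16], [-48.56, 103.87], [-65.8, 70.77], [-126.05, 130.52], [-82.76, 87.17], [-180, 180]. Speed limits (degrees/s): [127.2, 127.2, 147.25, 180, 180, 180].

## Interface

Orientations are given as [roll, pitch, yaw] about the fixed x, y, z axes, in that order (R = Rz(yaw) Ry(pitch) Rx(roll)).
In Python, from workcell import bot gives the robot as it stands.
- The arm moves only by the tool arm_command, never from a script. Its argument "series" is a list of rows, each a list of 4 numbers: the shift along the tool's x, y, z in m, then the turn about the tool's z in rad. A call has exactly 5 rows; each row is the pose to reach, as a shift and turn from the pose commanded when the call began, along the tool's axes at that moment; what a row does not reach only later rows make up. A row lasts 1/10 s, in which the tool goes at most 50 mm and 8.59 degrees, less where a joint would pass 70% of its speed; a pose out of reach is approached as far as the arm can. A call with a gripper value outside its range is refused whole. "hand" is the finger opening in m, from 0 to 0.0854, set as the call begins (left out, the last holds). The fingers move at their own pace and stop on an object; "grip_force" is the grip in N (left out, the last holds). Time passes only in rows, so rows that repeat a pose let the fingers close, or fill a call up. It gives the time, the measured TCP pose, the force, the opening and the grip force at its end, in the units of the state.
- bot.get_obs(): the state, without advancing time (a new reading comes with each control period).
- bot.camera(name): name is "scene" or "side" or "wrist"; returns a dict with "color" (480x640x3 uint8, blue, green, red), "camera_matrix" (3x3 intrinsics, pixels), "xyz" and "orientation" of the camera in the world; the wrist camera has in their place "T_tool_cam" (4x4, takes a point from camera to tool coordinates, whose origin is the TCP and whose axes are the flange's). Camera axes: x right, y up, looking along -z (the intrinsics and any distortion apply to the point x, -y, -z); pixel columns grow to the right and rows downward; lengths in m; the calibration is good to about 2 mm. The wrist camera is an equidistant fisheye: a pixel r from the principal point sees the ray r / f radians off the axis. A picture is of the moment at which its call begins: read the wrist's pose just before it. There is no depth.
- bot.job_done(): hands the job in; it is judged then, once.
Trained networks look in the newest picture that a camera, given by its name, has taken for a name from the list of things; names that differ only in an ending like _2 or _b are one class to them, and where a whole thing is asked for, a point or a joint stands for the part that bears it (a point fixed in the world has none). Each returns a list of dicts, best first, with "confidence" (0 to 1); they miss things now and then, are a little off and sometimes report something else, mostly with a low value. They report only what shows in the picture. A call takes as long as a camera call. They do not tell look-alikes from the thing itself.
- bot.find_in(camera, target): "location" ([column, row] in pixels, amid what is visible of it).
- bot.mark_of(camera, target): "location" ([column, row] in pixels: a listed point, or the origin of a listed thing).
The state is a dict: "time": time; "q": joint angles; "qd": joint speeds; "joint_efforts": joint torques, N m; "ee_pos": TCP position; "tcp_rot": TCP orientation; "wrist_force": force on the tool from outside, world axes, zero at the start; "torque": the same for the moment, N m; "opening": finger opening in m; "grasp_force": force on a finger pad.
Only numpy, scipy, OpenCV 4.12 (cv2) and the standard library are available. Lean on these libraries where they do the work, as an engineer would, in place of code of your own. Each camera call takes 0.05 s, during which the arm holds its last target. There are 200 camera calls.

## Working session

There is one attempt and no reset: what is moved stays moved. The work goes in short steps, Python scripts to look and compute and a tool call to move; the robot and the scene stay as the last step left them, time stands still between calls to the robot, and variables do not carry over. Pictures are saved under pics/ and viewed, at most 10 in all, crops included, and the job is handed in when it is done.

Besides the shell and the picture viewer there is one more tool, called after "Call:" by a JSON object that holds its "fn" and its "kwargs". arm_command: Moves the arm, as the interface text tells. Its arguments: {"type":"object","properties":{"series":{"type":"array"},"hand":{"type":"number"},"grip_force":{"type":"number"}},"required":["series"]}

```bash
ls; mkdir -p pics
cat > h.py <<'E'
import numpy as np, cv2
from scipy.spatial.transform import Rotation as Rn
from workcell import bot
E
python3 - <<'E'
from h import *
print(bot.get_obs())
for c in ["scene","side"]:
    d=bot.camera(c); cv2.imwrite(f"pics/{c}0.png",d["color"])
    print(c,d["camera_matrix"],d["xyz"],d["orientation"],[k for k in d])
    for t in ["humidifier","collar_center","collar_mark","orange_mark","black_mark","jog_box","lever_pivot","lever_tip","green_lamp","grey_lamp","logger"]:
        print(t,[(np.round(x["location"]).tolist(),round(x["confidence"],2)) for x in bot.mark_of(c,t)])
print(bot.get_obs()["time"])
E
```

```text
pics
{'time': 0.0, 'q': array([-6.64635328e+01,  5.01088990e+00,  1.00324379e+01,  9.51010662e+01,
       -1.04293103e-03,  8.99977083e+01]), 'qd': array([ 0.01219036, -0.03390512, -0.01675125, -0.11247957, -0.07593438,
       -0.09493446]), 'joint_efforts': array([-1.51872533e-03, -5.20391607e+01,  4.64795423e+01,  1.65160076e-02,
       -1.60115428e-04, -3.38986251e-05]), 'ee_pos': array([ 0.21951003, -0.50397545,  0.20066708]), 'tcp_rot': array([-1.79920482e+02,  1.03974948e-03,  2.35387604e+01]), 'wrist_force': array([-0.00931827,  0.25382234, -0.19714908]), 'torque': array([0.00882047, 0.00829283, 0.02571107]), 'grasp_force': 0.0, 'opening': 0.0856251941217433}
scene [[516.18527853   0.         317.7398751 ]
 [  0.         516.18527853 236.75948977]
 [  0.           0.           1.        ]] [1.0988511  0.4909631  1.35581779] [ 32.55187518  -0.73887637 131.82849935] ['color', 'camera_matrix', 'xyz', 'orientation']
humidifier [([314.0, 306.0], 0.74)]
collar_center [([429.0, 309.0], 0.75), ([332.0, 267.0], 0.58)]
collar_mark [([334.0, 260.0], 0.5)]
orange_mark []
black_mark [([313
[... 516 characters left out ...]
5866552 0.95753887] [  45.04192776   -0.26136093 -143.09541442] ['color', 'camera_matrix', 'xyz', 'orientation']
humidifier []
collar_center [([273.0, 243.0], 0.56)]
collar_mark [([274.0, 227.0], 0.8), ([315.0, 444.0], 0.47), ([461.0, 235.0], 0.35)]
orange_mark [([269.0, 242.0], 0.26)]
black_mark [([269.0, 245.0], 0.52)]
jog_box [([402.0, 280.0], 0.77), ([261.0, 386.0], 0.56)]
lever_pivot [([403.0, 259.0], 0.66), ([260.0, 372.0], 0.6)]
lever_tip [([254.0, 343.0], 0.49), ([410.0, 232.0], 0.48)]
green_lamp [([269.0, 354.0], 0.51), ([160.0, 388.0], 0.48), ([362.0, 318.0], 0.38)]
grey_lamp [([247.0, 391.0], 0.47), ([399.0, 218.0], 0.46)]
logger [([403.0, 217.0], 0.7), ([254.0, 343.0], 0.56)]
1.2
```

View pics/scene0.png

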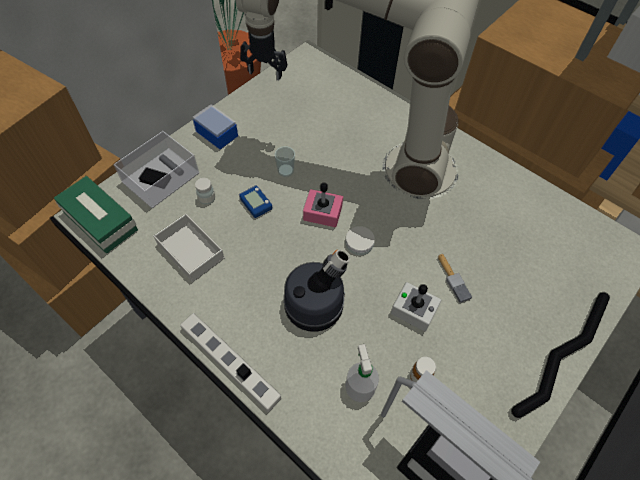

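View pics/side0.png

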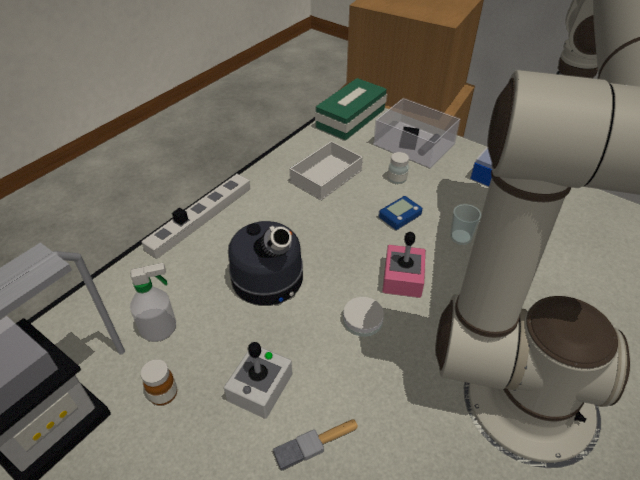

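```bash
cat >> h.py <<'E'
CAM={"scene":(np.array([[516.18527853,0,317.7398751],[0,516.18527853,236.75948977],[0,0,1]]),np.array([1.0988511,0.4909631,1.35581779]),[32.55187518,-0.73887637,131.82849935]),
"side":(np.array([[531.54439796,0,322.76905319],[0,531.54439796,239.30626412],[0,0,1]]),np.array([0.02117918,0.65866552,0.95753887]),[45.04192776,-0.26136093,-143.09541442])}
def ray(c,p):
    K,o,a=CAM[c]; v=np.linalg.inv(K)@[p[0],p[1],1]; v=v*[1,-1,-1]
    v=Rn.from_euler("xyz",a,degrees=True).apply(v); return o,v/np.linalg.norm(v)
def tri(rays):
    A=0;b=0
    for o,v in rays:
        M=np.eye(3)-np.outer(v,v);A=A+M;b=b+M@o
    x=np.linalg.solve(A,b); return x,[np.linalg.norm((np.eye(3)-np.outer(v,v))@(x-o))*1e3 for o,v in rays]
def proj(c,X):
    K,o,a=CAM[c]; v=Rn.from_euler("xyz",a,degrees=True).inv().apply(np.asarray(X)-o)*[1,-1,-1]
    p=K@v; return p[:2]/p[2]
E
python3 - <<'E'
from h import *
P={"tip":((424,286),(254,343)),"pivot":((419,302),(260,372)),"green":((404,295),(269,354)),"grey":((431,308),(247,391)),"collar":((332,267),(273,243)),"boxorg":((414,314),(261,386))}
for k,(a,b) in P.items():
    x,e=tri([ray("scene",a),ray("side",b)]);print(k,x.round(4),np.round(e,1))
a=cv2.imread("pics/scene0.png")[225:345,270:390];b=cv2.imread("pics/side0.png")[205:315,215:325]
cv2.imwrite("pics/c1.png",np.hstack([cv2.resize(a,(400,400),interpolation=3),cv2.resize(b,(400,400),interpolation=3)]))
a=cv2.imread("pics/scene0.png")[270:340,380:450];b=cv2.imread("pics/side0.png")[330:420,215:305]
cv2.imwrite("pics/c2.png",np.hstack([cv2.resize(a,(400,400),interpolation=3),cv2.resize(b,(400,400),interpolation=3)]))
E
```

```text
tip [0.4427 0.2971 0.1526] [0.6 0.6]
pivot [0.4396 0.2983 0.0567] [2.7 2.7]
green [0.4515 0.2563 0.0579] [1.1 1.1]
grey [0.4327 0.3376 0.0545] [1.7 1.7]
collar [0.57   0.0908 0.1671] [3.6 3.6]
boxorg [ 0.4468  0.2979 -0.0072] [5.4 5.4]
```

View pics/c1.png

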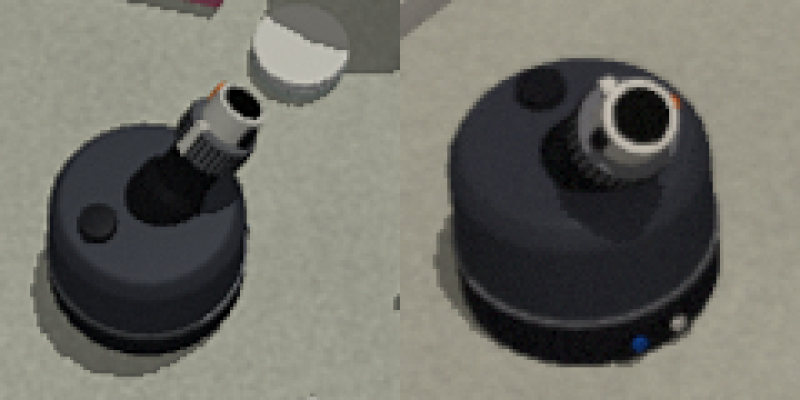

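View pics/c2.png

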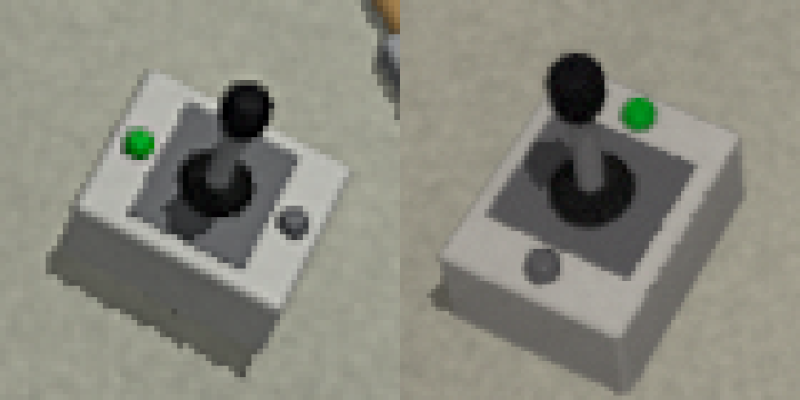

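The pink box (scene 323,208 / side 405,268) is the look-alike. The white box (scene 416,305 / side 258,380) is the one I want. Its green lamp is at scene (404,295) and its grey lamp at (431,308). On the humidifier, the orange mark shows at scene (335,252) / side (291,232), which looks like the right side of the nozzle. The white line is at scene (329,263), near uphill. The tool always points down, so I'll turn the collar in short ratcheting strokes about the vertical. Next I'll measure the spout.

Run:
```python
from h import *
P={"nozzle_end":((342.9,255),(281.5,236.6)),"orange":((334.8,252),(291.2,232.5)),"line_top":((329.1,263.4),(271.9,228.4)),"humtop":((314,287),(266,250))}
for k,(a,b) in P.items():
    x,e=tri([ray("scene",a),ray("side",b)]);print(k,x.round(4),np.round(e,1))
from scipy.optimize import least_squares
def fr(psi):
    a=np.radians(35); z=np.array([-np.sin(a)*np.cos(psi),-np.sin(a)*np.sin(psi),np.cos(a)])
    y=np.array([-np.sin(psi),np.cos(psi),0]); return np.cross(y,z),y,z
def res(p):
    c=p[:3];x,y,z=fr(p[3]);r=[]
    for X,k in [(c+.040*z,"nozzle_end"),(c+.025*z-.0215*y,"orange")]:
        r+=list(proj("scene",X)-P[k][0])+list(proj("side",X)-P[k][1])
    r+=list(.5*(proj("scene",c)-[332,267]))+list(.5*(proj("side",c)-[273,243]))
    return r
s=least_squares(res,[.57,.09,.17,0.]);print(s.x,np.degrees(s.x[3]),np.round(s.fun,1))
c=s.x[:3];x,y,z=fr(s.x[3])
for d in (-30,0,30):
    for h,r in((.014,.026),(.014,.030),(0,.03),(-.014,.03)):
        X=c+h*z+r*(np.cos(np.radians(d))*x+np.sin(np.radians(d))*y)
        print(d,h,((proj("scene",X)-[270,225])/.3).round(),((proj("side",X)-[215,205])/.275).round()+[400,0])
```

```text
nozzle_end [0.5406 0.0987 0.2068] [0.5 0.5]
orange [0.5409 0.0708 0.1946] [1.6 1.6]
line_top [0.5788 0.0851 0.1969] [0.3 0.3]
humtop [0.6173 0.069  0.0961] [1.5 1.5]
[ 0.56268385  0.089235    0.17343951 -0.32805735] -18.79630175675758 [-0.7 -0.1  0.7 -0.6  0.2  0.5 -1.9  1.2  1.  -1.   2.1 -1.1]
-30 0.014 [195. 111.] [634.  80.]
-30 0.014 [191. 109.] [635.  73.]
-30 0 [181. 120.] [628.  80.]
-30 -0.014 [172. 132.] [622.  86.]
0 0.014 [200. 123.] [612.  83.]
0 0.014 [197. 124.] [609.  77.]
0 0 [187. 135.] [603.  84.]
0 -0.014 [178. 147.] [597.  90.]
30 0.014 [212. 136.] [595.  98.]
30 0.014 [210. 138.] [589.  94.]
30 0 [200. 150.] [583. 100.]
30 -0.014 [191. 161.] [578. 106.]
```

Call:
{"fn": "arm_command", "kwargs": {"series": [[0,0,-0.04,0],[0,0,-0.08,0],[0,0,-0.12,0],[0.03,-0.03,-0.15,0],[0.06,-0.06,-0.15,0]]}}

```text
time: 1.7
ee_pos: [0.251, -0.4256, 0.3543]
tcp_rot: [179.8, -0.0, 23.4]
wrist_force: [1.3, -0.7, 0.0]
opening: 0.0855
grasp_force: 0.0
```

Call:
{"fn": "arm_command", "kwargs": {"series": [[0.038,-0.028,0,0],[0.076,-0.057,0,0],[0.114,-0.085,0,0],[0.152,-0.114,0,0],[0.19,-0.142,0,0]]}}

```text
time: 2.2
ee_pos: [0.3686, -0.2174, 0.3517]
tcp_rot: [180.0, -0.0, 23.5]
wrist_force: [0.8, 0.6, -0.0]
opening: 0.0857
grasp_force: 0.0
```

Call:
{"fn": "arm_command", "kwargs": {"series": [[0.038,-0.028,0,0],[0.076,-0.057,0,0],[0.114,-0.085,0,0],[0.152,-0.114,0,0],[0.19,-0.142,0,0]]}}

```text
time: 2.7
ee_pos: [0.4862, -0.0111, 0.3516]
tcp_rot: [180.0, -0.0, 23.6]
wrist_force: [0.9, -0.0, 0.1]
opening: 0.0856
grasp_force: 0.0
```

Call:
{"fn": "arm_command", "kwargs": {"series": [[0.033,-0.025,0,0.08],[0.066,-0.05,0,0.16],[0.095,-0.073,0,0.24],[0.095,-0.073,0,0.32],[0.095,-0.073,0,0.41]]}}

```text
time: 3.2
ee_pos: [0.5472, 0.05, 0.3503]
tcp_rot: [-178.0, 0.2, 4.2]
wrist_force: [-0.0, -0.2, 0.1]
opening: 0.0853
grasp_force: 0.0
```

```bash
cat >> h.py <<'E'
def wrist():
    o=bot.get_obs(); d=bot.camera("wrist"); R=Rn.from_euler("xyz",o["tcp_rot"],degrees=True)
    T=np.eye(4);T[:3,:3]=R.as_matrix();T[:3,3]=o["ee_pos"]; return d,T@np.array(d["T_tool_cam"]),o
def wray(d,T,p):
    K=d["camera_matrix"];u=np.array([p[0]-K[0][2],p[1]-K[1][2]]);th=np.linalg.norm(u)/K[0][0];u/=np.linalg.norm(u)
    v=np.array([u[0]*np.sin(th),-u[1]*np.sin(th),-np.cos(th)]);return T[:3,3],T[:3,:3]@v
def wproj(d,T,X):
    K=d["camera_matrix"];v=T[:3,:3].T@(np.asarray(X)-T[:3,3])*[1,-1,-1];th=np.arctan2(np.hypot(v[0],v[1]),v[2])
    u=v[:2]/np.hypot(v[0],v[1]);return np.array([K[0][2],K[1][2]])+K[0][0]*th*u
E
python3 - <<'E'
from h import *
d,T,o=wrist();cv2.imwrite("pics/w1.png",d["color"])
print(o["ee_pos"],o["tcp_rot"],o["time"],d["camera_matrix"],np.round(T,4))
for t in ["collar_center","collar_mark","orange_mark","black_mark","lever_tip","dishes"]:
    print(t,[(np.round(x["location"]).tolist(),round(x["confidence"],2)) for x in bot.mark_of("wrist",t)])
c=np.array([.5627,.0892,.1734]);print(wproj(d,T,c))
E
```

```text
[0.54721352 0.04995927 0.35031721] [-1.78042761e+02  1.57646557e-01  4.15827728e+00] 3.2 [[371.64829954   0.         316.26458121]
 [  0.         371.64829954 234.79135729]
 [  0.           0.           1.        ]] [[ 0.0724  0.945   0.3189  0.6285]
 [-0.9968  0.0792 -0.0086  0.0498]
 [-0.0334 -0.3173  0.9477  0.5223]
 [ 0.      0.      0.      1.    ]]
collar_center []
collar_mark [([278.0, 186.0], 0.65)]
orange_mark [([295.0, 208.0], 0.53), ([165.0, 231.0], 0.16)]
black_mark [([252.0, 192.0], 0.69)]
lever_tip [([119.0, 263.0], 0.66)]
dishes [([328.0, 286.0], 0.79), ([296.0, 212.0], 0.64), ([173.0, 235.0], 0.45), ([252.0, 192.0], 0.39)]
[282.39860711 180.83124681]
```

View pics/w1.png

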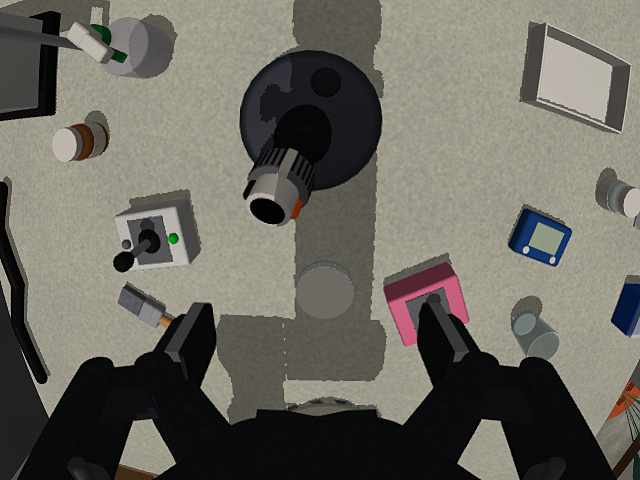

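The wrist view shows orange at (297,208) on the right side, black at (247,187) on the left, and the white line at (283,155) facing uphill. So the collar is at 0 and needs three clicks to -90°. I'll let the arm settle and refine the fit.

Call:
{"fn": "arm_command", "kwargs": {"series": [[0,0,0,0],[0,0,0,0],[0,0,0,0],[0,0,0,0],[0,0,0,0]]}}

```text
time: 4.05
ee_pos: [0.5465, 0.0483, 0.3514]
tcp_rot: [-178.1, 0.1, 4.0]
wrist_force: [-0.3, -1.0, 0.3]
opening: 0.0856
grasp_force: 0.0
```

Run:
```python
from h import *
d,T,o=wrist();cv2.imwrite("pics/w2.png",d["color"]);np.savez("w2.npz",T=T)
print(o["ee_pos"],o["tcp_rot"],o["time"])
for t in ["collar_center","collar_mark","orange_mark","black_mark"]:
    print(t,[(np.round(x["location"]).tolist(),round(x["confidence"],2)) for x in bot.mark_of("wrist",t)])
im=d["color"]; c=wproj(d,T,[.5627,.0892,.1734]).astype(int);print(c)
x0,y0=c[0]-100,max(c[1]-110,0);cr=im[y0:y0+200,x0:x0+200];print(x0,y0)
cv2.imwrite("pics/w2c.png",cv2.resize(cr,(600,600),interpolation=3))
```

```text
[0.54654361 0.04827135 0.35140201] [-1.78079757e+02  6.45977608e-02  4.00245025e+00] 4.05
collar_center [([278.0, 180.0], 0.86), ([570.0, 83.0], 0.41)]
collar_mark [([275.0, 184.0], 0.68)]
orange_mark [([292.0, 206.0], 0.55)]
black_mark [([248.0, 190.0], 0.61)]
[280 180]
180 70
```

View pics/w2c.png

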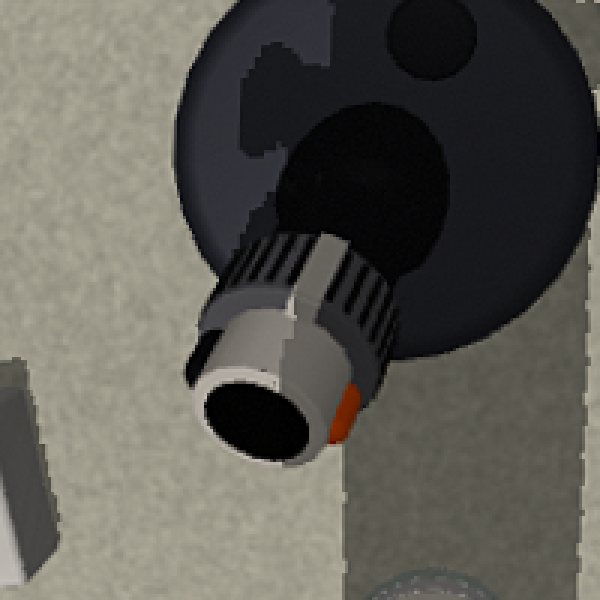

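The crop shows the nozzle mouth centred at (265,210), orange at (295,208), black at (247,189), and the index line running from (289,150) to (282,172). I'll fit all views jointly.

```bash
cat >> h.py <<'E'
def fr(psi):
    a=np.radians(35); z=np.array([-np.sin(a)*np.cos(psi),-np.sin(a)*np.sin(psi),np.cos(a)])
    y=np.array([-np.sin(psi),np.cos(psi),0]); return np.cross(y,z),y,z
E
python3 - <<'E'
from h import *
from scipy.optimize import least_squares
T=np.load("w2.npz")["T"];d={"camera_matrix":[[371.648,0,316.265],[0,371.648,234.791],[0,0,1]]}
def res(p):
    c=p[:3];x,y,z=fr(p[3]);r=[]
    for X,S,D,W in [(c+.040*z,(342.9,255),(281.5,236.6),(265,210.3)),(c+.025*z-.022*y,(334.8,252),(291.2,232.5),(295.3,207.7)),
      (c+.025*z+.022*y,None,None,(247.3,189.3)),(c-.014*z+.03*x,None,None,(289.3,150)),(c+.014*z+.026*x,(329.1,263.4),(271.9,228.4),(282.3,171.7))]:
        for q,f in((S,lambda X:proj("scene",X)),(D,lambda X:proj("side",X)),(W,lambda X:wproj(d,T,X))):
            if q is not None: r+=list(f(X)-q)
    return r
s=least_squares(res,[.57,.09,.17,0.],loss="soft_l1");print(s.x.round(4),np.degrees(s.x[3]).round(1));print(np.round(res(s.x),1))
E
```

```text
[ 0.5627  0.0907  0.1744 -0.3114] -17.8
[-0.3 -0.   0.4 -0.6  0.4  0.1  0.3  0.5 -2.1  1.  -2.2 -0.4  1.2  0.6
  1.3 -0.7  1.4 -1.1  0.8 -0.4 -1.9  0.1]
```

Call:
{"fn": "arm_command", "kwargs": {"series": [[0.019,-0.041,0,0.07],[0.019,-0.041,0,0.07],[0.019,-0.041,0.03,0.07],[0.019,-0.041,0.06,0.07],[0.019,-0.041,0.09,0.07]]}}

```text
time: 4.8
ee_pos: [0.5642, 0.0548, 0.2617]
tcp_rot: [-176.4, 0.2, 3.6]
wrist_force: [-0.1, -0.8, 0.8]
opening: 0.0854
grasp_force: 0.0
```

Call:
{"fn": "arm_command", "kwargs": {"series": [[0,0,0,0],[0,0,0,0],[0,0,0,0],[0,0,0,0],[0,0,0,0]]}}

```text
time: 5.3
ee_pos: [0.5651, 0.0549, 0.2641]
tcp_rot: [-176.4, 0.1, 3.6]
wrist_force: [0.2, -0.8, 0.3]
opening: 0.0852
grasp_force: 0.0
```

Run:
```python
from h import *
o=bot.get_obs();print({k:np.round(o[k],2) for k in("q","qd","joint_efforts","ee_pos","tcp_rot")})
```

```text
{'q': array([  3.55,   9.61,  22.22, 102.76,   3.62, 179.94]), 'qd': array([-0.07,  0.12, -0.61, -0.3 ,  0.05, -0.09]), 'joint_efforts': array([ 1.000e-02, -5.589e+01,  4.524e+01,  6.000e-02,  2.000e-01,
       -0.000e+00]), 'ee_pos': array([0.57, 0.05, 0.26]), 'tcp_rot': array([-1.7638e+02,  1.4000e-01,  3.6000e+00])}
```

Joint 6 is at its 180° limit, so I'll use the half-turned grasp and turn the tool back by about 180°.

Call:
{"fn": "arm_command", "kwargs": {"series": [[0,0,0,-0.14],[0,0,0,-0.28],[0,0,0,-0.42],[0,0,0,-0.56],[0,0,0,-0.7]]}}

```text
time: 5.8
ee_pos: [0.5648, 0.0549, 0.2635]
tcp_rot: [-177.1, -2.2, 44.0]
wrist_force: [0.2, 0.9, -0.5]
opening: 0.0854
grasp_force: 0.0
```

Call:
{"fn": "arm_command", "kwargs": {"series": [[0,0,0,-0.14],[0,0,0,-0.28],[0,0,0,-0.42],[0,0,0,-0.56],[0,0,0,-0.7]]}}

```text
time: 6.3
ee_pos: [0.5648, 0.0549, 0.2634]
tcp_rot: [-179.2, -3.5, 84.1]
wrist_force: [-0.9, -0.2, -0.4]
opening: 0.0854
grasp_force: 0.0
```

Call:
{"fn": "arm_command", "kwargs": {"series": [[0,0,0,-0.14],[0,0,0,-0.28],[0,0,0,-0.42],[0,0,0,-0.56],[0,0,0,-0.7]]}}

```text
time: 6.8
ee_pos: [0.5648, 0.0549, 0.2634]
tcp_rot: [178.3, -3.2, 124.3]
wrist_force: [-0.0, 0.0, -0.4]
opening: 0.0856
grasp_force: 0.0
```

Call:
{"fn": "arm_command", "kwargs": {"series": [[0,0,0,-0.14],[0,0,0,-0.28],[0,0,0,-0.42],[0,0,0,-0.56],[0,0,0,-0.7]]}}

```text
time: 7.3
ee_pos: [0.5648, 0.0549, 0.2634]
tcp_rot: [176.7, -1.4, 164.4]
wrist_force: [0.4, 0.3, -0.4]
opening: 0.0856
grasp_force: 0.0
```

Call:
{"fn": "arm_command", "kwargs": {"series": [[0,0,0,-0.14],[0,0,0,-0.27],[0,0,0,-0.27],[0,0,0,-0.27],[0,0,0,-0.27]]}}

```text
time: 7.8
ee_pos: [0.5647, 0.0549, 0.2631]
tcp_rot: [176.4, -0.5, 179.3]
wrist_force: [0.1, 0.7, 0.9]
opening: 0.0857
grasp_force: 0.0
```

The tool settled tilted 3.6° towards +y, which is harmless. Allowing for that, the stroke centre becomes yaw 157°, so I'll sweep from 175° to 139°.

Call:
{"fn": "arm_command", "kwargs": {"series": [[0.0025,0.037,0.002,0.075],[0.0025,0.037,0.002,0.075],[0.0025,0.036,0.02,0.075],[0.0025,0.035,0.035,0.075],[0.0025,0.034,0.05,0.075]]}}

```text
time: 8.3
ee_pos: [0.562, 0.0919, 0.2146]
tcp_rot: [176.5, -0.8, 175.2]
wrist_force: [0.1, -0.8, 0.2]
opening: 0.0855
grasp_force: 0.0
```

Run:
```python
from h import *
d,T,o=wrist();cv2.imwrite("pics/w3.png",d["color"]);print(o["ee_pos"],o["tcp_rot"],o["q"].round(1))
```

```text
[0.56195148 0.09188736 0.21461227] [176.46397554  -0.77142295 175.16777592] [ 7.3  8.  14.8 96.8  3.6 12.1]
```

View pics/w3.png

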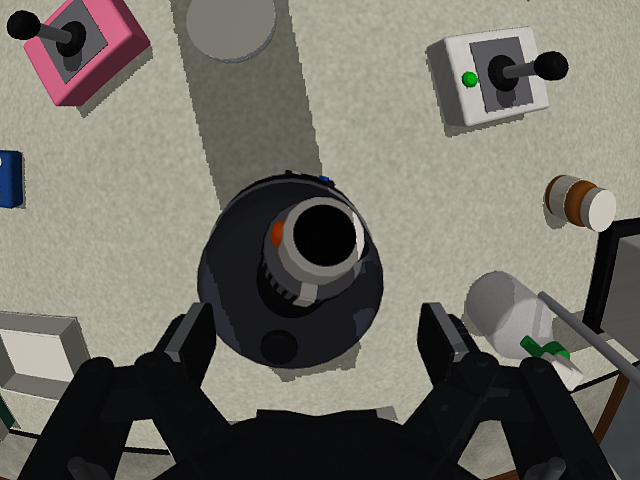

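The fingers straddle the spout: orange is at (278,233) on the robot-right side and the index line at (305,293) uphill. I'll descend and grip.

Call:
{"fn": "arm_command", "kwargs": {"series": [[0,-0.0007,0.012,0],[0,-0.0014,0.024,0],[0,-0.0022,0.036,0],[0,-0.003,0.048,0],[0,-0.0036,0.058,0]]}}

```text
time: 8.85
ee_pos: [0.561, 0.092, 0.1558]
tcp_rot: [176.5, -0.8, 175.2]
wrist_force: [0.2, 0.0, 0.1]
opening: 0.0851
grasp_force: 0.0
```

Call:
{"fn": "arm_command", "kwargs": {"series": [[0,0,0,0],[0,0,0,0],[0,0,0,0],[0,0,0,0],[0,0,0,0]], "hand": 0.03, "grip_force": 60}}

```text
time: 9.35
ee_pos: [0.5621, 0.0956, 0.1599]
tcp_rot: [176.0, -0.6, 175.4]
wrist_force: [-1.3, 17.5, 8.5]
opening: 0.0516
grasp_force: 60.7
```

Run:
```python
from h import *
d,T,o=wrist();a=cv2.resize(d["color"][150:450,120:520],(800,600),interpolation=3)
s=cv2.resize(bot.camera("side")["color"][185:305,200:360],(400,300),interpolation=3)
s2=cv2.resize(bot.camera("scene")["color"][190:310,260:420],(400,300),interpolation=3)
cv2.imwrite("pics/g1.png",np.vstack([cv2.resize(a,(400,300)),s])if 0 else np.hstack([cv2.resize(a,(400,300)),np.zeros((300,0,3),np.uint8),s]) )
im=np.zeros((600,800,3),np.uint8);im[:300,:400]=cv2.resize(a,(400,300));im[:300,400:]=s;im[300:,:400]=s2;cv2.imwrite("pics/g1.png",im)
print(o["ee_pos"],o["opening"],o["torque"].round(2))
```

```text
[0.5621168  0.09559417 0.15986887] 0.0516355645803869 [ 3.27  0.24 -0.03]
```

View pics/g1.png

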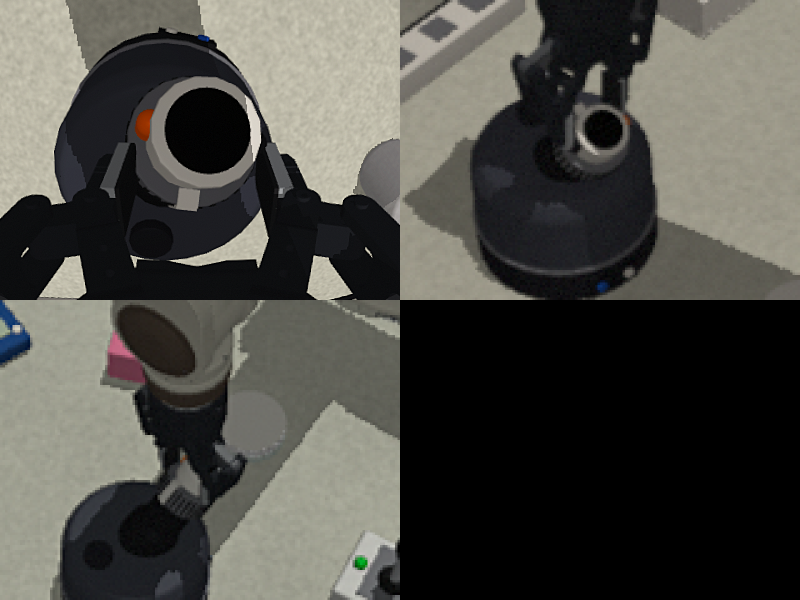

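Run:
```python
from h import *
d,T,o=wrist();C=np.array(d["T_tool_cam"]);print(C.round(3))
for p,y in(((250,293),.0258),((230,345),.0258),((390,293),.0258),((400,345),.0258)):
    o_,v=wray(d,C,p)
    s=abs(y/v[1]); print(p,(o_+s*v).round(4))
# same for open fingers (w3): tip inner corners
for p in((212,303),(424,303)):
    o_,v=wray(d,C,p);s=abs(.0428/v[1]);print("open",(o_+s*v).round(4))
```

```text
[[ 0.     0.949  0.315  0.081]
 [ 1.    -0.     0.001 -0.   ]
 [ 0.001  0.315 -0.949 -0.172]
 [ 0.     0.     0.     1.   ]]
(250, 293) [ 0.0152 -0.026  -0.0452]
(230, 345) [ 0.0168 -0.026  -0.0825]
(390, 293) [ 0.0216  0.0256 -0.0576]
(400, 345) [ 0.0145  0.0256 -0.0792]
open [ 0.0086 -0.043  -0.0422]
open [ 0.0107  0.0426 -0.046 ]
```

The left pad seems to have ridden up past the collar onto the nozzle, since an opening of 52 mm is 30 + 22. I'll open and go about 8 mm lower while watching the force.

Call:
{"fn": "arm_command", "kwargs": {"series": [[0,0,0,0],[0,0,0,0],[0,0,0,0],[0,0,0,0],[0,0,0.002,0]], "hand": 0.0854}}

```text
time: 10.05
ee_pos: [0.5613, 0.092, 0.1552]
tcp_rot: [176.5, -0.8, 175.2]
wrist_force: [-0.1, 0.8, 0.7]
opening: 0.0848
grasp_force: 0.0
```

Call:
{"fn": "arm_command", "kwargs": {"series": [[0,0,0.002,0.04],[0,0,0.004,0.07],[0,0,0.006,0.07],[0,0,0.006,0.07],[0,0,0.006,0.07]]}}

```text
time: 10.55
ee_pos: [0.5611, 0.0925, 0.149]
tcp_rot: [176.5, -1.0, 171.3]
wrist_force: [0.3, -0.1, -0.0]
opening: 0.0856
grasp_force: 0.0
```

Run:
```python
from h import *
d,T,o=wrist();C=np.array(d["T_tool_cam"]);cv2.imwrite("pics/w4.png",d["color"])
print(o["ee_pos"],o["wrist_force"],o["opening"])
I=np.eye(4)
for z in(-.013,-.03,-.045): print(z,[wproj(d,C,[.011,s*.0427,z]).round() for s in(-1,1)])
print("grip pred",[wproj(d,C,[.011,s*.026,z]).round() for s in(-1,1) for z in (-.005,-.02,-.045)])
x=np.array([.562,.0956+.026,.165]);print(proj("side",x),proj("scene",x))
x,e=tri([ray("side",(268,245)),ray("scene",(346,258))]);print(x,e)
```

```text
[0.56106023 0.09248329 0.14898015] [ 0.34623769 -0.1391992  -0.01617794] 0.08559698439584422
-0.013 [array([228., 269.]), array([407., 269.])]
-0.03 [array([219., 285.]), array([415., 285.])]
-0.045 [array([210., 301.]), array([424., 301.])]
grip pred [array([264., 263.]), array([260., 276.]), array([251., 302.]), array([370., 263.]), array([374., 276.]), array([383., 302.])]
[267.55272749 252.69580188] [343.47989024 273.56857751]
[0.54688196 0.1208841  0.20677364] [np.float64(10.889501958136174), np.float64(10.889501958136215)]
```

Call:
{"fn": "arm_command", "kwargs": {"series": [[0,0,0,0],[0,0,0,0],[0,0,0,0],[0,0,0,0],[0,0,0,0]], "hand": 0.03, "grip_force": 40}}

```text
time: 11.1
ee_pos: [0.5616, 0.0939, 0.1503]
tcp_rot: [176.3, -0.9, 171.3]
wrist_force: [-0.6, 6.8, 5.9]
opening: 0.0562
grasp_force: 40.2
```

Call:
{"fn": "arm_command", "kwargs": {"series": [[0,0,0,0],[0,0,0,0],[0,0,0.002,0],[0,0,0.004,0],[0,0,0.006,0]], "hand": 0.0854}}

```text
time: 11.6
ee_pos: [0.561, 0.0928, 0.1427]
tcp_rot: [176.5, -1.0, 171.2]
wrist_force: [0.8, 0.4, -0.2]
opening: 0.0853
grasp_force: 0.0
```

Call:
{"fn": "arm_command", "kwargs": {"series": [[0,0,0.002,0],[0,0,0.003,0],[0,0,0.003,0],[0,0,0.003,0],[0,0,0.003,0]]}}

```text
time: 12.1
ee_pos: [0.5611, 0.0931, 0.1402]
tcp_rot: [176.5, -1.0, 171.2]
wrist_force: [-0.7, -0.3, -0.6]
opening: 0.0854
grasp_force: 0.0
```

Call:
{"fn": "arm_command", "kwargs": {"series": [[0,0,0,0],[0,0,0,0],[0,0,0,0],[0,0,0,0],[0,0,0,0]], "hand": 0.03, "grip_force": 40}}

```text
time: 12.6
ee_pos: [0.5613, 0.0942, 0.1411]
tcp_rot: [176.4, -1.0, 171.3]
wrist_force: [-1.9, 5.5, 5.1]
opening: 0.059
grasp_force: 42.3
```

Opening is now 59 mm, so the pads are on the collar. First stroke.

Call:
{"fn": "arm_command", "kwargs": {"series": [[0,0,0,0.08],[0,0,0,0.16],[0,0,0,0.24],[0,0,0,0.32],[0,0,0,0.4]], "grip_force": 60}}

```text
time: 13.1
ee_pos: [0.5623, 0.0925, 0.1421]
tcp_rot: [177.1, -2.1, 148.1]
wrist_force: [3.3, -2.5, 11.5]
opening: 0.0568
grasp_force: 73.0
```

Call:
{"fn": "arm_command", "kwargs": {"series": [[0,0,0,0.07],[0,0,0,0.14],[0,0,0,0.2],[0,0,0,0.2],[0,0,0,0.2]]}}

```text
time: 13.6
ee_pos: [0.5612, 0.0931, 0.143]
tcp_rot: [177.5, -2.7, 136.9]
wrist_force: [-9.9, -5.7, 16.4]
opening: 0.0573
grasp_force: 83.3
```

Run:
```python
from h import *
d,T,o=wrist();cv2.imwrite("pics/w5.png",d["color"]);print(o["ee_pos"],o["tcp_rot"],o["torque"].round(2),o["wrist_force"].round(1))
c=np.array([.5627,.0907,.1744]);x,y,z=fr(-.3114)
print([wproj(d,T,c+.014*z+.027*(np.cos(a)*x+np.sin(a)*y)).round() .tolist()for a in np.radians([0,-15,-30,-45,-60])])
cv2.imwrite("pics/w5c.png",cv2.resize(d["color"][170:370,220:420],(600,600),interpolation=3))
for t in["collar_mark","orange_mark"]:print(t,bot.mark_of("wrist",t)[:2])
```

```text
[0.56115143 0.09313671 0.14302543] [177.5337801   -2.72570056 136.89801295] [0.77 0.54 0.82] [-9.9 -5.7 16.4]
[[338.0, 372.0], [320.0, 376.0], [303.0, 376.0], [286.0, 371.0], [272.0, 362.0]]
collar_mark [{'location': [304.2, 363.1], 'confidence': 0.9}]
orange_mark [{'location': [255.3, 326.3], 'confidence': 0.45}]
```

View pics/w5c.png

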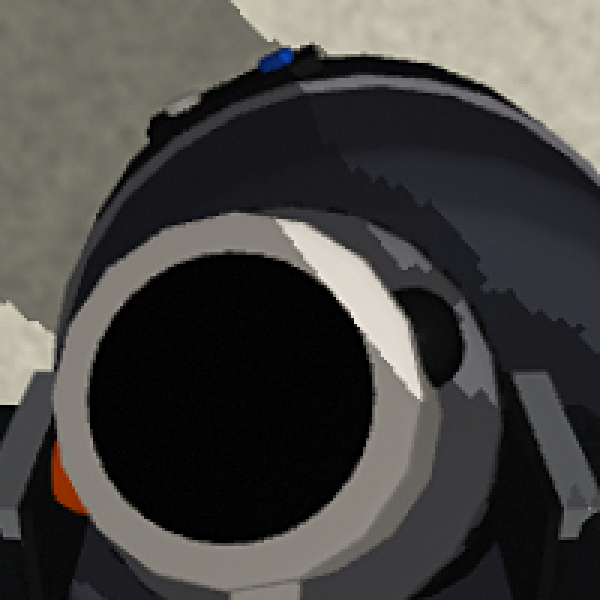

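The line has followed to px (308,367), about -26°, so the stroke works. Release, rewind, and repeat.

Call:
{"fn": "arm_command", "kwargs": {"series": [[0,0,0,0],[0,0,0,0],[0,0,0,0],[0,0,0,0],[0,0,0,0]], "hand": 0.0854}}

```text
time: 14.25
ee_pos: [0.561, 0.0931, 0.1397]
tcp_rot: [177.7, -2.8, 136.9]
wrist_force: [0.1, 0.0, 0.2]
opening: 0.0855
grasp_force: 0.0
```

Call:
{"fn": "arm_command", "kwargs": {"series": [[0,0,0,-0.12],[0,0,0,-0.24],[0,0,0,-0.36],[0,0,0,-0.48],[0,0,0,-0.6]]}}

```text
time: 14.75
ee_pos: [0.561, 0.0931, 0.1399]
tcp_rot: [176.5, -1.0, 171.5]
wrist_force: [-0.4, 0.4, 0.6]
opening: 0.0854
grasp_force: 0.0
```

```bash
cat >> h.py <<'E'
def collar_angle():
    from scipy.optimize import minimize_scalar
    d,T,o=wrist();c=np.array([.5627,.0907,.1744]);x,y,z=fr(-.3114)
    m=bot.mark_of("wrist","collar_mark")[:1]; k=bot.mark_of("wrist","orange_mark")[:1]
    f=lambda a:c+.025*z+.0215*(np.cos(a)*x+np.sin(a)*y)
    print(o["time"],o["ee_pos"].round(4),o["tcp_rot"].round(1),"force",o["wrist_force"].round(1))
    for n,q in(("line",m),("orange",k)):
        if q:
            g=np.radians(np.arange(-140,60,1));e=[np.linalg.norm(wproj(d,T,f(a))-q[0]["location"]) for a in g]
            i=int(np.argmin(e));print(n,np.degrees(g[i]).round(),"err px",round(e[i],1),q[0])
    return d
E
python3 -c "
from h import *
collar_angle()"
```

```text
14.75 [0.561  0.0931 0.1399] [176.5  -1.  171.5] force [-0.4  0.4  0.6]
line -28.0 err px 3.0 {'location': [295.2, 357.2], 'confidence': 0.55}
orange -93.0 err px 2.2 {'location': [270.4, 301.1], 'confidence': 0.86}
```

At -30°. Second stroke.

Call:
{"fn": "arm_command", "kwargs": {"series": [[0,0,0,0],[0,0,0,0],[0,0,0,0],[0,0,0,0],[0,0,0,0]], "hand": 0.03, "grip_force": 50}}

```text
time: 15.4
ee_pos: [0.5613, 0.0942, 0.1411]
tcp_rot: [176.4, -1.0, 171.2]
wrist_force: [-1.1, 5.4, 5.5]
opening: 0.0585
grasp_force: 52.7
```

Call:
{"fn": "arm_command", "kwargs": {"series": [[0,0,0,0.08],[0,0,0,0.16],[0,0,0,0.24],[0,0,0,0.32],[0,0,0,0.4]], "grip_force": 60}}

```text
time: 15.9
ee_pos: [0.5634, 0.0927, 0.1397]
tcp_rot: [177.1, -2.1, 148.1]
wrist_force: [10.7, -8.3, -9.1]
opening: 0.0576
grasp_force: 77.8
```

Call:
{"fn": "arm_command", "kwargs": {"series": [[0,0,0,0.07],[0,0,0,0.14],[0,0,0,0.2],[0,0,0,0.2],[0,0,0,0.2]]}}

```text
time: 16.4
ee_pos: [0.5619, 0.0925, 0.1413]
tcp_rot: [177.6, -2.7, 136.8]
wrist_force: [-1.6, -6.8, 3.3]
opening: 0.0571
grasp_force: 95.3
```

```bash
python3 -c "
from h import *
collar_angle()"
```

```text
16.4 [0.5619 0.0925 0.1413] [177.6  -2.7 136.8] force [-1.6 -6.8  3.3]
line -52.0 err px 0.6 {'location': [277.2, 357.0], 'confidence': 0.73}
orange -89.0 err px 0.3 {'location': [253.6, 329.8], 'confidence': 0.6}
```

Call:
{"fn": "arm_command", "kwargs": {"series": [[0,0,0,0],[0,0,0,0],[0,0,0,0],[0,0,0,0],[0,0,0,0]], "hand": 0.0854}}

```text
time: 17.05
ee_pos: [0.5609, 0.0932, 0.1399]
tcp_rot: [177.7, -2.8, 136.9]
wrist_force: [-0.5, 0.3, 0.3]
opening: 0.0857
grasp_force: 0.0
```

Call:
{"fn": "arm_command", "kwargs": {"series": [[0,0,0,-0.12],[0,0,0,-0.24],[0,0,0,-0.36],[0,0,0,-0.48],[0,0,0,-0.6]]}}

```text
time: 17.55
ee_pos: [0.561, 0.0932, 0.14]
tcp_rot: [176.5, -1.0, 171.5]
wrist_force: [0.7, 0.2, -0.2]
opening: 0.0852
grasp_force: 0.0
```

```bash
python3 -c "
from h import *
collar_angle()"
```

```text
17.55 [0.561  0.0932 0.14  ] [176.5  -1.  171.5] force [ 0.7  0.2 -0.2]
```

Call:
{"fn": "arm_command", "kwargs": {"series": [[0,0,0,0],[0,0,0,0],[0,0,0,0],[0,0,0,0],[0,0,0,0]], "hand": 0.03, "grip_force": 50}}

```text
time: 18.2
ee_pos: [0.5613, 0.0942, 0.1411]
tcp_rot: [176.4, -1.0, 171.2]
wrist_force: [-0.5, 4.0, 5.8]
opening: 0.0583
grasp_force: 52.6
```

```bash
python3 -c "
from h import *
collar_angle()"
```

```text
18.2 [0.5613 0.0942 0.1411] [176.4  -1.  171.2] force [-0.5  4.   5.8]
line -60.0 err px 3.4 {'location': [272.8, 331.1], 'confidence': 0.91}
orange -90.0 err px 2.9 {'location': [268.0, 302.6], 'confidence': 0.72}
```

Call:
{"fn": "arm_command", "kwargs": {"series": [[0,0,0,0.08],[0,0,0,0.16],[0,0,0,0.24],[0,0,0,0.32],[0,0,0,0.4]], "grip_force": 60}}

```text
time: 18.85
ee_pos: [0.5634, 0.0926, 0.1396]
tcp_rot: [177.1, -2.1, 148.1]
wrist_force: [11.0, -7.3, -9.6]
opening: 0.0574
grasp_force: 79.2
```

Call:
{"fn": "arm_command", "kwargs": {"series": [[0,0,0,0.07],[0,0,0,0.14],[0,0,0,0.2],[0,0,0,0.2],[0,0,0,0.2]]}}

```text
time: 19.35
ee_pos: [0.5618, 0.0926, 0.1413]
tcp_rot: [177.6, -2.7, 136.8]
wrist_force: [-2.0, -6.7, 3.8]
opening: 0.0573
grasp_force: 96.6
```

```bash
python3 -c "
from h import *
collar_angle()"
```

```text
19.35 [0.5618 0.0926 0.1413] [177.6  -2.7 136.8] force [-2.  -6.7  3.8]
line -81.0 err px 4.8 {'location': [261.4, 334.7], 'confidence': 0.84}
orange -93.0 err px 3.3 {'location': [255.8, 325.6], 'confidence': 0.45}
```

Call:
{"fn": "arm_command", "kwargs": {"series": [[0,0,0,0],[0,0,0,0],[0,0,0,0],[0,0,0,0],[0,0,0,0]], "hand": 0.0854}}

```text
time: 20.0
ee_pos: [0.5609, 0.0932, 0.1399]
tcp_rot: [177.7, -2.8, 136.9]
wrist_force: [0.7, 0.2, 0.7]
opening: 0.0855
grasp_force: 0.0
```

```bash
python3 -c "
from h import *
d=collar_angle();cv2.imwrite('pics/w6.png',d['color'])"
```

```text
20.0 [0.5609 0.0932 0.1399] [177.7  -2.8 136.9] force [0.7 0.2 0.7]
orange -92.0 err px 0.2 {'location': [252.9, 330.8], 'confidence': 0.46}
```

Call:
{"fn": "arm_command", "kwargs": {"series": [[0.0013,0.0015,-0.03,0],[0.0027,0.003,-0.06,0],[0.004,0.0044,-0.095,0],[0.0054,0.0058,-0.13,0],[0.007,0.007,-0.16,0]]}}

```text
time: 20.65
ee_pos: [0.562, 0.093, 0.3023]
tcp_rot: [177.6, -2.8, 136.9]
wrist_force: [1.5, -0.1, 0.2]
opening: 0.0853
grasp_force: 0.0
```

```bash
python3 -c "
from h import *
d=collar_angle();c=wproj(d,wrist()[1],[.5627,.0907,.19]).astype(int);print(c)
a=d['color'][c[1]-60:c[1]+60,c[0]-60:c[0]+60]
s=bot.camera('scene')['color'][225:305,300:380]
cv2.imwrite('pics/w7.png',np.hstack([cv2.resize(q,(400,400),interpolation=3) for q in(a,s)]))"
```

```text
20.65 [0.562  0.093  0.3023] [177.6  -2.8 136.9] force [ 1.5 -0.1  0.2]
line -87.0 err px 3.7 {'location': [281.2, 224.6], 'confidence': 0.72}
orange -91.0 err px 0.6 {'location': [277.7, 224.4], 'confidence': 0.41}
[308 226]
```

View pics/w7.png

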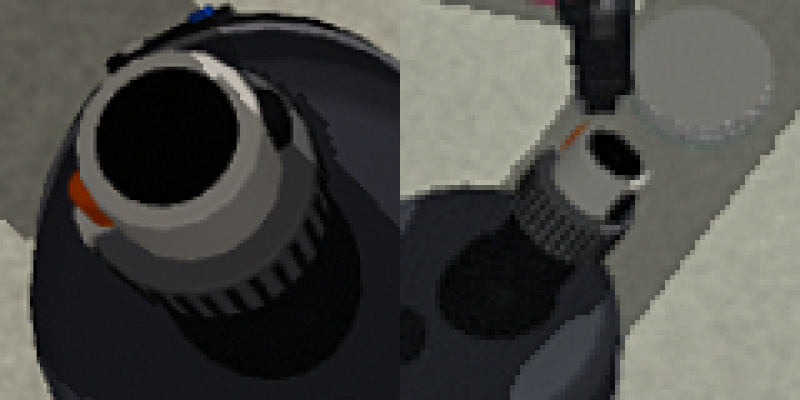

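The white line sits directly under the orange bar (crop 90,215), so the collar is clicked in at -90°. Now the lever: close the fingers and hover on the grey-lamp side, tool x facing away from green.

Call:
{"fn": "arm_command", "kwargs": {"series": [[0.03,0.01,0.002,0.06],[0.06,0.02,0.004,0.12],[0.09,0.03,0.006,0.18],[0.12,0.04,0.008,0.24],[0.15,0.05,0.01,0.3]], "hand": 0.0, "grip_force": 20}}

```text
time: 21.4
ee_pos: [0.4858, 0.2332, 0.2982]
tcp_rot: [178.8, -3.4, 119.5]
wrist_force: [0.2, 0.3, 0.1]
opening: 0.0125
grasp_force: 0.0
```

Run:
```python
from h import *
o=bot.get_obs();R=Rn.from_euler("xyz",o["tcp_rot"],degrees=True)
print(o["ee_pos"],o["tcp_rot"],o["opening"],R.inv().apply(np.array([.433,.336,.26])-o["ee_pos"]))
```

```text
[0.48575187 0.23322242 0.29816806] [178.7732505   -3.37859148 119.50074597] 0.012505159757955114 [0.11297926 0.00373628 0.04499466]
```

Call:
{"fn": "arm_command", "kwargs": {"series": [[0.035,0.001,0.01,0.1],[0.07,0.002,0.02,0.2],[0.105,0.003,0.03,0.29],[0.113,0.004,0.04,0.29],[0.113,0.004,0.045,0.29]]}}

```text
time: 21.9
ee_pos: [0.4332, 0.3357, 0.2594]
tcp_rot: [179.8, -3.5, 103.2]
wrist_force: [-0.5, -0.3, -0.1]
opening: 0.0002
grasp_force: 0.0
```

```bash
cat >> h.py <<'E'
def lever():
    d,T,o=wrist();R=Rn.from_matrix(T[:3,:3]);print(o["time"],o["ee_pos"].round(4),o["tcp_rot"].round(1),"op",round(o["opening"],3),"F",o["wrist_force"].round(1))
    for t,zz in(("green_lamp",.055),("grey_lamp",.055),("lever_pivot",.06),("lever_tip",.148)):
        for q in bot.mark_of("wrist",t)[:2]:
            a,v=wray(d,T,q["location"]);print(t,(a+v*(zz-a[2])/v[2]).round(4),np.round(q["location"]),round(q["confidence"],2))
    return d,T,o
E
python3 - <<'E'
from h import *
d,T,o=lever();cv2.imwrite("pics/w8.png",d["color"])
R=Rn.from_euler("xyz",o["tcp_rot"],degrees=True)
print(R.inv().apply(np.array([.433,.336,.10])-o["ee_pos"]), R.inv().apply([.225,-.974,0]))
E
```

```text
21.9 [0.4332 0.3357 0.2594] [179.8  -3.5 103.2] op 0.0 F [-0.5 -0.3 -0.1]
green_lamp [0.4508 0.2547 0.055 ] [315. 280.] 0.38
grey_lamp [0.4318 0.338  0.055 ] [315. 204.] 0.58
lever_pivot [0.4394 0.2968 0.06  ] [313. 244.] 0.75
lever_tip [0.4426 0.2969 0.148 ] [317. 274.] 0.84
[-0.00954927 -0.0006677   0.15906615] [-0.9977361  -0.00322927 -0.06175153]
```

Call:
{"fn": "arm_command", "kwargs": {"series": [[-0.002,0,0.035,0],[-0.004,0,0.07,0],[-0.006,0,0.105,0],[-0.008,0,0.135,0],[-0.0095,0,0.159,0]]}}

```text
time: 22.65
ee_pos: [0.4353, 0.3349, 0.1008]
tcp_rot: [179.7, -3.6, 103.0]
wrist_force: [-0.4, 1.1, -0.5]
opening: 0.0003
grasp_force: 0.0
```

Call:
{"fn": "arm_command", "kwargs": {"series": [[-0.003,0,0,0],[-0.006,0,0,0],[-0.009,0,0,0],[-0.012,0,-0.001,0],[-0.015,0,-0.001,0]]}}

```text
time: 23.15
ee_pos: [0.439, 0.3213, 0.1036]
tcp_rot: [179.6, -3.7, 103.0]
wrist_force: [-0.4, -0.2, 0.2]
opening: 0.0005
grasp_force: 0.2
```

Call:
{"fn": "arm_command", "kwargs": {"series": [[-0.004,0,0,0],[-0.008,0,0,0],[-0.012,0,0,0],[-0.016,0,0,0],[-0.016,0,0,0]]}}

```text
time: 23.65
ee_pos: [0.4421, 0.3055, 0.1016]
tcp_rot: [179.6, -3.6, 103.0]
wrist_force: [-1.1, 1.8, 4.6]
opening: 0.0
grasp_force: 1.7
```

```bash
cat >> h.py <<'E'
def tilt():
    d,T,o=wrist();p=np.array([.441,.297,.06]);u=np.array([.225,-.974,0]);print(o["time"],o["ee_pos"].round(4),"F",o["wrist_force"].round(1),"s",((o["ee_pos"]-p)@u).round(4))
    bot.camera("side");bot.camera("scene")
    g=np.arange(-.5,.55,.01);X=[p+.088*(np.sin(a)*u+[0,0,np.cos(a)]) for a in g]
    for c in("wrist","side","scene"):
        for q in bot.mark_of(c,"lever_tip")[:3]:
            e=[np.linalg.norm((wproj(d,T,x) if c=="wrist" else proj(c,x))-q["location"]) for x in X];i=int(np.argmin(e))
            if e[i]<12: print(c,"tilt to green",g[i].round(2),"err",e[i].round(1),round(q["confidence"],2))
E
python3 -c "
from h import *
tilt()"
```

```text
23.65 [0.4421 0.3055 0.1016] F [-1.1  1.8  4.6] s -0.0081
scene tilt to green 0.18 err 2.0 0.47
```

Call:
{"fn": "arm_command", "kwargs": {"series": [[-0.003,0,0,0],[-0.006,0,0,0],[-0.009,0,0,0],[-0.009,0,0,0],[-0.009,0,0,0]]}}

```text
time: 24.45
ee_pos: [0.4439, 0.2969, 0.1005]
tcp_rot: [179.7, -3.6, 103.0]
wrist_force: [-1.9, 4.1, 0.4]
opening: 0.0002
grasp_force: 2.2
```

```bash
python3 -c "
from h import *
tilt()"
```

```text
24.45 [0.4439 0.2969 0.1005] F [-1.9  4.1  0.4] s 0.0007
scene tilt to green 0.29 err 0.7 0.61
```

Call:
{"fn": "arm_command", "kwargs": {"series": [[-0.003,0,0,0],[-0.006,0,0,0],[-0.008,0,0,0],[-0.008,0,0,0],[-0.008,0,0,0]]}}

```text
time: 25.25
ee_pos: [0.4456, 0.2894, 0.1]
tcp_rot: [179.7, -3.6, 103.0]
wrist_force: [-1.4, 6.4, -0.3]
opening: 0.0004
grasp_force: 2.5
```

```bash
python3 -c "
from h import *
tilt()"
```

```text
25.25 [0.4456 0.2894 0.1   ] F [-1.4  6.4 -0.3] s 0.0084
side tilt to green 0.54 err 2.0 0.52
scene tilt to green 0.42 err 0.4 0.52
```

The lever is tilted about 0.42 rad. I'll hold for about a second, then back off along the same path and lift.

Call:
{"fn": "arm_command", "kwargs": {"series": [[0,0,0,0],[0,0,0,0],[0,0,0,0],[0,0,0,0],[0,0,0,0]]}}

```text
time: 26.05
ee_pos: [0.4456, 0.2895, 0.1]
tcp_rot: [179.7, -3.6, 103.0]
wrist_force: [-1.8, 5.2, -0.6]
opening: -0.0002
grasp_force: 2.5
```

Call:
{"fn": "arm_command", "kwargs": {"series": [[0,0,0,0],[0,0,0,0],[0,0,0,0],[0.005,0,0,0],[0.01,0,0,0]]}}

```text
time: 26.55
ee_pos: [0.4437, 0.2992, 0.1014]
tcp_rot: [179.6, -3.6, 103.0]
wrist_force: [-1.7, 1.4, 3.5]
opening: -0.0003
grasp_force: 2.0
```

Call:
{"fn": "arm_command", "kwargs": {"series": [[0.008,0,0,0],[0.016,0,0,0],[0.024,0,0,0],[0.032,0,0,0],[0.038,0,0,0]]}}

```text
time: 27.05
ee_pos: [0.4347, 0.3365, 0.103]
tcp_rot: [179.7, -3.6, 103.0]
wrist_force: [-0.1, 0.0, 0.6]
opening: 0.0003
grasp_force: 0.0
```

Call:
{"fn": "arm_command", "kwargs": {"series": [[0.003,0,-0.03,0],[0.006,0,-0.07,0],[0.01,0,-0.11,0],[0.013,0,-0.15,0],[0.013,0,-0.15,0]]}}

```text
time: 27.55
ee_pos: [0.4343, 0.3402, 0.2595]
tcp_rot: [179.2, -3.8, 103.0]
wrist_force: [-0.2, 0.6, 0.3]
opening: 0.0
grasp_force: 0.0
```

```bash
python3 -c "
from h import *
tilt()
lever()
c=np.array([.5627,.0907,.1744]);x,y,z=fr(-.3114);f=lambda a:c+.025*z+.0215*(np.cos(a)*x+np.sin(a)*y)
for cam in('scene','side'):
    print(cam,proj(cam,f(-np.pi/2)),[bot.mark_of(cam,t)[:2] for t in('collar_mark','orange_mark')])
"
```

```text
27.55 [0.4343 0.3402 0.2595] F [-0.2  0.6  0.3] s -0.0436
wrist tilt to green -0.03 err 2.2 0.67
side tilt to green 0.05 err 2.2 0.73
scene tilt to green 0.02 err 4.5 0.64
27.85 [0.4329 0.3389 0.2523] [179.8  -3.6 103. ] op 0.0 F [-0.2  0.5  0. ]
grey_lamp [0.4331 0.3354 0.055 ] [315. 210.] 0.68
lever_pivot [0.4407 0.2953 0.06  ] [314. 250.] 0.75
lever_pivot [0.2985 0.3284 0.06  ] [188. 190.] 0.6
lever_tip [0.442  0.2963 0.148 ] [315. 281.] 0.58
scene [335.25056263 252.62061914] [[{'location': [335.5, 250.7], 'confidence': 0.78}], [{'location': [359.3, 387.9], 'confidence': 0.47}]]
side [288.84335209 233.59878771] [[{'location': [287.6, 235.1], 'confidence': 0.55}], [{'location': [260.0, 373.1], 'confidence': 0.7}]]
```

```bash
python3 -c "
from h import *
print(bot.job_done())"
```

```text
the job is handed in; nothing more can be done
None
```

The job is handed in. The collar's white line is clicked in level with the orange mark, and the lever was tilted about 0.42 rad towards green for roughly 1.5–2 s, then sprang back upright; nothing else on the bench was deliberately touched.

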